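# Set out one block of a grass seedling trial

## Robot

A 6-joint arm with a two-finger parallel gripper is mounted at the origin on the work surface. World frame = base frame: x ahead of the robot, y to its left, z up, the work surface at z = 0. Lengths are in m, angles in rad, forces in N, time in s.
With the tool pointing down it reaches from about 0.35 to 0.725 m from the base axis. Payload 6 kg.
Tool frame: the origin (TCP) lies at the very end of the fingers, on their centre line; the grasp point (between the pads) lies 19 mm behind it; z points along the fingers, y is the direction in which the jaws open and shut (so a half turn about z gives the same grasp; the last joint's range is limited). The gripper opens to 85 mm and grips with 20 to 120 N. Pads are 22 mm wide; open, the fingers measure 114 mm over their backs; the gripper's body (76 mm by 85 mm) begins 54 mm behind the grasp point. The pads swing forward as they close: fully open they stand 13 mm farther back than shut.
Start: joints at [-0.795, 0.04, 0.085, 0, -1.615, -0.334], TCP at [0.257, -0.542, 0.231] pointing down, gripper open.
Joint ranges: [-2.56, 2.56], [-1.29, 2.01], [-1.08, 1.49], [-3.29, 1.98], [-2.81, -0.18], [-2.99, 2.99]. Speed limits (rad/s): [2.57, 2.57, 3.01, 3.14, 3.14, 3.14].

## Interface

Orientations are given as a unit quaternion [x, y, z, w].
In Python, from station import telemetry, viewer, order gives the robot as it stands.
- The arm moves only by the tool carry_out, never from a script. Its argument "deltas" is a list of rows, each a list of 3 entries, a list of its own where there are three numbers: the shift along the tool's x, y, z in mm, then the turn about the tool's z in rad, then the opening, from -1 (shut) to 1 (fully open), so that 0 is half open. In form: [[[dx, dy, dz], roll, gripper], ...]. A call has 1 to 8 rows; each row shifts and turns the pose as measured when the row begins, along the tool's axes as they then stand; what a row does not reach is not made up. A row lasts 1/10 s, in which the tool goes at most 50 mm and 8.59 degrees, less where a joint would pass 70% of its speed; a pose out of reach is approached as far as the arm can. A call with a gripper value outside its range is refused whole. The fingers move at their own pace and stop on an object; "grip_force" is the grip in N (left out, the last holds). Time passes only in rows, so rows that do not move let the fingers close. It gives the time, the measured TCP pose, the force and the opening at its end, in the units of the state.
- telemetry.state(): the state, without advancing time (a new reading comes with each control period).
- viewer.get_image(name): name is "scene" or "side" or "wrist"; returns (picture, depth): 400x640x3 uint8, blue, green, red; 400x640 float32, m along the optical axis (not along the pixel's ray), 0 where there is no reading.
- viewer.camera_params(name): a dict with "fovy" (degrees; the focal length in pixels is half the picture's height over the tangent of half this angle, whatever the lens; pixels are square), "cx", "cy" (the principal point, pixels), "world_from_camera" (4x4, takes a point from camera to world coordinates); the wrist camera has in their place "T_tool_cam" (4x4, takes a point from camera to tool coordinates, whose origin is the TCP and whose axes are the flange's). Camera axes: x right, y down, z forward; pixel columns grow to the right and rows downward; lengths in m; the calibration is good to about 2 mm. A picture is of the moment at which its call begins: read the wrist's pose just before it. camera_params takes no time and is no camera call.
- order.hand_in(): hands the job in, once; it reports no verdict.
The state is a dict: "clock": time; "q": joint angles; "joint_vel": joint speeds; "effort": joint torques, N m; "ee_pos": TCP position; "eef_rot": TCP orientation; "ft_force": force on the tool from outside, world axes, zero at the start; "torque": the same for the moment, N m; "width": finger opening in m.
Only numpy, scipy, OpenCV 4.12 (cv2) and the standard library are available. Lean on these libraries where they do the work, as an engineer would, in place of code of your own. Each camera call takes 0.05 s, during which the arm holds its last target. There are 200 camera calls.

## Task

Set out one block of the grass trial in the black carry tray: stand each of the four grass seedlings in the red, yellow, blue and white pots upright and flat inside the drip saucer of its own colour. Carry the pots without tipping them and set them down rather than dropping them. The broad-leaved seedling in the other blue pot and the spare grass in the black pot do not belong to this block: leave them standing where they are.

Things in the scene. Friction and masses are not known exactly. Their poses are not given: they have to be found in the camera images.
- pot_red: For the tray: red round plant pot, tuft of thin grass. 50 mm tall; rim collar 58 mm across from 36 to 50 mm up (grip it across any diameter from above), tapering below to a flat foot 42 mm across. Leaves and a white label reach 95 mm, inside the rim circle, and give way. 70-140 g. Origin: centre of the foot underside, z up. Loose on the bench, 85 mm or more between pot centres
- pot_yellow: For the tray: yellow round plant pot, tuft of thin grass. 50 mm tall; rim collar 58 mm across from 36 to 50 mm up (grip it across any diameter from above), tapering below to a flat foot 42 mm across. Leaves and a white label reach 95 mm, inside the rim circle, and give way. 70-140 g. Origin: centre of the foot underside, z up. Loose on the bench, 85 mm or more between pot centres
- pot_blue: For the tray: blue round plant pot, tuft of thin grass. 50 mm tall; rim collar 58 mm across from 36 to 50 mm up (grip it across any diameter from above), tapering below to a flat foot 42 mm across. Leaves and a white label reach 95 mm, inside the rim circle, and give way. 70-140 g. Origin: centre of the foot underside, z up. Loose on the bench, 85 mm or more between pot centres
- pot_white: For the tray: white round plant pot, tuft of thin grass. 50 mm tall; rim collar 58 mm across from 36 to 50 mm up (grip it across any diameter from above), tapering below to a flat foot 42 mm across. Leaves and a white label reach 95 mm, inside the rim circle, and give way. 70-140 g. Origin: centre of the foot underside, z up. Loose on the bench, 85 mm or more between pot centres
- pot_broadleaf: Not for the tray: blue round plant pot, a few broad flat leaves, no grass. 50 mm tall; rim collar 58 mm across from 36 to 50 mm up (grip it across any diameter from above), tapering below to a flat foot 42 mm across. Leaves and a white label reach 95 mm, inside the rim circle, and give way. 70-140 g. Origin: centre of the foot underside, z up. Loose on the bench, 85 mm or more between pot centres
- pot_black: Not for the tray: black round plant pot, tuft of thin grass. 50 mm tall; rim collar 58 mm across from 36 to 50 mm up (grip it across any diameter from above), tapering below to a flat foot 42 mm across. Leaves and a white label reach 95 mm, inside the rim circle, and give way. 70-140 g. Origin: centre of the foot underside, z up. Loose on the bench, 85 mm or more between pot centres
- saucer_red: red round drip saucer, 80 mm across, 11 mm high; flat inner floor 68 mm across, 3 mm above its underside. Origin: centre of its underside, z up. Fixed in the black carry tray (276 mm square, walls 30 mm high, fixed, floor 4 mm above the bench), which holds four saucers in a square in any arrangement, 112 mm between neighbours' centres; x, y along the tray's sides
- saucer_yellow: yellow round drip saucer, 80 mm across, 11 mm high; flat inner floor 68 mm across, 3 mm above its underside. Origin: centre of its underside, z up. Fixed in the black carry tray (276 mm square, walls 30 mm high, fixed, floor 4 mm above the bench), which holds four saucers in a square in any arrangement, 112 mm between neighbours' centres; x, y along the tray's sides
- saucer_blue: blue round drip saucer, 80 mm across, 11 mm high; flat inner floor 68 mm across, 3 mm above its underside. Origin: centre of its underside, z up. Fixed in the black carry tray (276 mm square, walls 30 mm high, fixed, floor 4 mm above the bench), which holds four saucers in a square in any arrangement, 112 mm between neighbours' centres; x, y along the tray's sides
- saucer_white: white round drip saucer, 80 mm across, 11 mm high; flat inner floor 68 mm across, 3 mm above its underside. Origin: centre of its underside, z up. Fixed in the black carry tray (276 mm square, walls 30 mm high, fixed, floor 4 mm above the bench), which holds four saucers in a square in any arrangement, 112 mm between neighbours' centres; x, y along the tray's sides

How it is judged:
By the outcome, as a careful person would: the job done as asked, in the order asked, and still so for the second after the job is handed in, with the robot touching nothing.
It also fails if it takes over 120 s, if anything falls off the work surface, if the arm or the gripper's body presses on something with over 40 N, if the wrist force passes 120 N, or if a joint passes its speed limit or range.

## Working session

There is one attempt and no reset: what is moved stays moved. The work goes in short steps, Python scripts to look and compute and a tool call to move; the robot and the scene stay as the last step left them, time stands still between calls to the robot, and variables do not carry over. Pictures are saved under pics/ and viewed, about 12 in all and at most 16, crops included, and the job is handed in when it is done.

Besides the shell and the picture viewer there is one more tool, called after "Emit:" as name(argument=value, ...), one argument or row to a line, values as JSON. carry_out: Moves the arm, as the interface text tells. Its arguments: {"type":"object","properties":{"deltas":{"type":"array"},"grip_force":{"type":"number"}},"required":["deltas"]}

```bash
mkdir -p pics; cat > h.py <<'E'
import numpy as np,cv2
from station import telemetry,viewer,order
from scipy.spatial.transform import Rotation as R
def cam(n):
    s=telemetry.state(); p=viewer.camera_params(n); im,d=viewer.get_image(n)
    f=200/np.tan(np.radians(p["fovy"])/2)
    if "T_tool_cam" in p:
        T=np.eye(4);T[:3,:3]=R.from_quat(s["eef_rot"]).as_matrix();T[:3,3]=s["ee_pos"];T=T@np.array(p["T_tool_cam"])
    else: T=np.array(p["world_from_camera"])
    v,u=np.mgrid[:400,:640]
    P=np.stack([(u-p["cx"])/f*d,(v-p["cy"])/f*d,d],-1)
    W=P@T[:3,:3].T+T[:3,3]; W[d==0]=np.nan
    return im,d,W,T,f,p
E
python3 - <<'E'
from h import *
s=telemetry.state();print({k:np.round(v,3).tolist() for k,v in s.items()})
for n in("scene","side"):
    im,d,W,T,f,p=cam(n);cv2.imwrite(f"pics/{n}0.png",im);np.savez(f"{n}0.npz",im=im,W=W);print(n,T.round(3).tolist(),f,{k:p[k] for k in p if k!="world_from_camera"},(d==0).mean())
E
```

```text
{'clock': 0.0, 'q': [-0.795, 0.041, 0.084, -0.001, -1.615, -0.334], 'joint_vel': [0.001, 0.0, -0.003, 0.0, 0.002, -0.0], 'effort': [-0.003, -36.82, 34.74, 6.932, -0.005, -0.0], 'ee_pos': [0.256, -0.542, 0.23], 'eef_rot': [-0.219, 0.976, 0.001, -0.0], 'ft_force': [0.209, -0.69, -0.427], 'torque': [-0.004, -0.03, 0.009], 'width': 0.085}
scene [[0.273, 0.651, -0.709, 1.052], [0.962, -0.189, 0.197, -0.116], [-0.006, -0.736, -0.677, 0.538], [0.0, 0.0, 0.0, 1.0]] 375.64753924842313 {'fovy': 56.0629222205446, 'cx': 316.11295547170005, 'cy': 199.37554367791066} 0.00398828125
side [[-0.917, -0.195, 0.347, 0.201], [-0.398, 0.428, -0.812, 0.77], [0.01, -0.883, -0.47, 0.486], [0.0, 0.0, 0.0, 1.0]] 397.29752857522203 {'fovy': 53.441464902610406, 'cx': 320.3614299856175, 'cy': 196.50174217428759} 0.0040625
```

View pics/scene0.png

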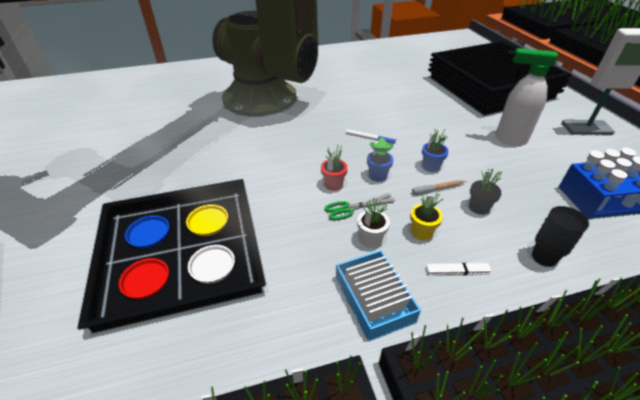

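View pics/side0.png

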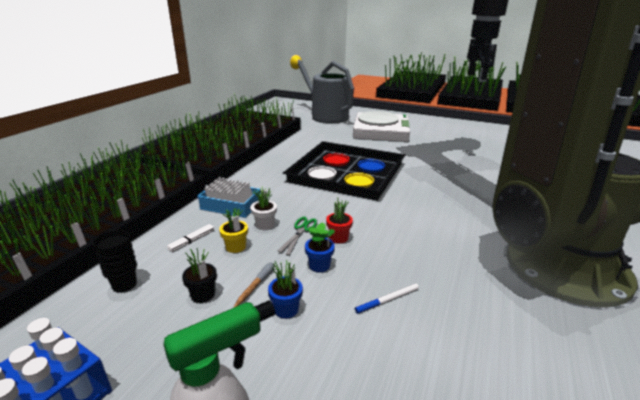

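The scene view shows the tray on the left, with its saucers at blue (147,232), yellow (207,220), red (144,278) and white (211,263). The pots are red (334,175), broadleaf (380,165), blue grass (434,155), white (373,230), yellow (426,220) and black (485,195). The side view agrees.

```bash
cat > m.py <<'E'
from h import *
from scipy.optimize import least_squares
S=np.load("scene0.npz");D=np.load("side0.npz")
def fit(Q,r,c0):
    return least_squares(lambda c:np.hypot(Q[:,0]-c[0],Q[:,1]-c[1])-r,c0,loss="soft_l1",f_scale=.002)
seeds=dict(red=(334,180),broad=(380,170),blue=(434,160),white=(373,236),yellow=(426,228),black=(485,202))
A=S["W"].reshape(-1,3);B=D["W"].reshape(-1,3)
if __name__=="__main__":
  for n,(u,v) in seeds.items():
    c=S["W"][v,u,:2]-np.array([.025,0])
    out=[]
    for it in range(3):
      for Q0 in(A,B,np.r_[A,B]):
        Q=Q0[(np.hypot(*(Q0[:,:2]-c).T)<.042)&(Q0[:,2]>.037)&(Q0[:,2]<.048)]
        Q=Q[np.hypot(*(Q[:,:2]-c).T)>.018] if it else Q
        r=fit(Q,.029,c) if len(Q)>8 else None
        if it==2 and r is not None: out.append((*np.round(r.x*1000,1),len(Q),round(1000*np.median(abs(r.fun)),1)))
      c=r.x
    print(n,out)
  for k,sd in (("S",dict(blue=(147,232),yellow=(207,220),red=(144,278),white=(211,263))),("D",dict(red=(337,160),blue=(371,166),white=(321,173),yellow=(359,180)))):
    I=S if k=="S" else D
    for n,(u,v) in sd.items():
      m=np.zeros((402,642),np.uint8)
      cv2.floodFill(I["im"].copy(),m,(u,v),0,(25,)*3,(25,)*3,4|cv2.FLOODFILL_MASK_ONLY|(255<<8)|cv2.FLOODFILL_FIXED_RANGE)
      mm=m[1:-1,1:-1]>0;P=I["W"][mm];P=P[P[:,2]<.03]
      (x,y),r=cv2.minEnclosingCircle((P[:,:2]*1000).astype(np.float32))
      print(k,n,len(P),(P.mean(0)*1000).round(1),np.round([x,y,r],1))
  # bench level
  for Q in(A,B):
    g=Q[(Q[:,0]>.35)&(Q[:,0]<.7)&(abs(Q[:,1])<.35)&(abs(Q[:,2])<.008)];print("bench",np.median(g[:,2]).round(4))
E
python3 m.py
```

```text
red [(np.float64(449.2), np.float64(92.4), 131, np.float64(0.8)), (np.float64(447.7), np.float64(89.9), 122, np.float64(0.6)), (np.float64(448.6), np.float64(90.9), 253, np.float64(1.1))]
broad [(np.float64(449.0), np.float64(197.9), 111, np.float64(0.7)), (np.float64(447.6), np.float64(195.7), 148, np.float64(0.5)), (np.float64(448.3), np.float64(196.4), 259, np.float64(0.8))]
blue [(np.float64(453.0), np.float64(330.3), 116, np.float64(0.7)), (np.float64(451.3), np.float64(327.8), 199, np.float64(0.5)), (np.float64(451.9), np.float64(328.5), 315, np.float64(0.8))]Traceback (most recent call last):
  File "m.py", line 18, in <module>
    c=r.x
      ^^^
AttributeError: 'NoneType' object has no attribute 'x'
```

```bash
sed -i 's/c=S\["W"\]\[v,u,:2\]-/c=np.nanmedian(S["W"][v-4:v+5,u-5:u+6,:2],(0,1))-/; s/print(n,out)/print(n,[tuple(map(float,o)) for o in out])/; s/Q=Q\[np.hypot(\*(Q\[:,:2\]-c).T)>.018\] if it else Q/Q=Q[np.hypot(*(Q[:,:2]-c).T)>(.018 if it else 0)]/; s/      c=r.x/      c=r.x if r else c/' m.py; python3 m.py; python3 -c "
from m import *
print(S['W'][225:245:5,365:381:5].round(3).tolist())"
```

```text
red [(449.2, 92.4, 131.0, 0.8), (447.7, 89.9, 122.0, 0.6), (448.6, 90.9, 253.0, 1.1)]
broad [(449.0, 197.9, 111.0, 0.7), (447.6, 195.7, 148.0, 0.5), (448.3, 196.4, 259.0, 0.8)]
blue [(453.0, 330.3, 116.0, 0.7), (451.3, 327.8, 199.0, 0.5), (451.9, 328.5, 315.0, 0.8)]
white [(622.5, 111.0, 163.0, 0.6), (621.3, 109.3, 113.0, 0.5), (622.0, 110.1, 276.0, 0.9)]
yellow [(633.9, 212.0, 150.0, 0.5), (632.6, 210.1, 131.0, 0.5), (633.3, 211.0, 281.0, 0.8)]
black [(604.2, 357.8, 136.0, 0.6), (602.7, 356.0, 188.0, 0.5), (603.3, 356.8, 324.0, 0.9)]
S blue 694 [ 494.2 -296.9    5.5] [ 496.9 -296.1   37.2]
S yellow 553 [ 497.1 -189.     5.9] [ 498.5 -187.4   36.8]
S red 1060 [ 607.8 -297.     5.9] [ 610.  -295.5   37.9]
S white 978 [ 608.1 -184.7    6.2] [ 609.5 -183.5   38. ]
D red 101 [ 609.2 -304.3    6.6] [ 608.9 -304.2   31.6]
D blue 115 [ 496.4 -304.3    6.8] [ 495.  -300.4   32.1]
D white 149 [ 608.7 -190.4    6.7] [ 607.8 -184.1   37.4]
D yellow 162 [ 495.9 -190.3    6.7] [ 497.7 -185.1   35.9]
bench -0.0003
bench -0.0004
[[[0.63, 0.092, 0.05], [0.632, 0.1, 0.05], [0.635, 0.109, 0.05], [0.638, 0.117, 0.05]], [[0.639, 0.089, 0.047], [0.643, 0.096, 0.049], [0.646, 0.105, 0.049], [0.649, 0.113, 0.05]], [[0.636, 0.091, 0.03], [0.648, 0.095, 0.041], [0.65, 0.104, 0.041], [0.651, 0.113, 0.039]], [[0.635, 0.093, 0.015], [0.643, 0.099, 0.021], [0.647, 0.107, 0.023], [0.645, 0.118, 0.017]]]
```

Emit:
carry_out(
  deltas=[
    [[0, 0, 0], 0.147, 1],
    [[0, 0, 0], 0.147, 1],
    [[0, 0, 0], 0.147, 1],
    [[-13, 43, 0], 0, 1],
    [[-13, 43, 0], 0, 1],
    [[-13, 43, 0], 0, 1],
    [[-13, 43, 0], 0, 1],
    [[-13, 43, 0], 0, 1],
  ],
  grip_force=40,
)

```text
clock: 0.9
ee_pos: [0.3236, -0.3236, 0.2229]
eef_rot: [0.012, 1.0, 0.006, -0.005]
ft_force: [0.6, 1.1, 0.2]
width: 0.0852
```

Emit:
carry_out(
  deltas=[
    [[-13, 43, -1], -0.02, 1],
    [[-13, 43, -1], 0, 1],
    [[-13, 43, -1], 0, 1],
    [[-13, 43, -1], 0, 1],
    [[-13, 43, -1], 0, 1],
    [[-13, 43, -1], 0, 1],
    [[-13, 43, -1], 0, 1],
    [[-13, 43, -1], 0, 1],
  ],
)

```text
clock: 1.7
ee_pos: [0.4295, 0.0347, 0.2332]
eef_rot: [0.002, 1.0, 0.007, -0.004]
ft_force: [0.9, -1.1, 0.3]
width: 0.0855
```

Emit:
carry_out(
  deltas=[
    [[-10, 35, 0], 0, 1],
    [[-10, 25, 0], 0, 0.7],
    [[0, 0, 0], 0, 0.7],
  ],
)

```text
clock: 2.0
ee_pos: [0.4496, 0.1022, 0.232]
eef_rot: [-0.002, 1.0, 0.007, -0.006]
ft_force: [0.0, -0.4, 0.3]
width: 0.0725
```

Emit:
carry_out(
  deltas=[
    [[1, -11, 20], 0, 0.7],
    [[0, 0, 20], 0, 0.7],
    [[0, 0, 0], 0, 0.7],
  ],
)

```text
clock: 2.3
ee_pos: [0.4477, 0.092, 0.19]
eef_rot: [-0.003, 1.0, 0.007, -0.007]
ft_force: [-1.3, -0.3, -1.1]
width: 0.0726
```

```bash
python3 - <<'E'
from h import *
s=telemetry.state();print(s["ee_pos"],s["eef_rot"],s["joint_vel"])
im,d,W,T,f,p=cam("wrist");cv2.imwrite("pics/w1.png",im);np.savez("w1.npz",im=im,W=W)
A=W.reshape(-1,3);
from m import fit
c=np.array([.4485,.091])
for i in range(3):
    r=np.hypot(*(A[:,:2]-c).T);Q=A[(r<.033)&(r>.018)&(A[:,2]>.036)&(A[:,2]<.053)]
    (x,y),rr=cv2.minEnclosingCircle(Q[:,:2].astype(np.float32));print(len(Q),x,y,rr,fit(Q,.028,c).x)
E
```

```text
[0.44770045 0.09204412 0.18998626] [-0.0029162   0.99994857  0.00703852 -0.00669354] [-0.00746695 -0.01360146  0.03988088  0.02377794 -0.02390524  0.00737573]
1437 0.4473423361778259 0.08993305265903473 0.029122915118932724 [0.4494531  0.09015431]
1437 0.4473423361778259 0.08993305265903473 0.029122915118932724 [0.4494531  0.09015431]
1437 0.4473423361778259 0.08993305265903473 0.029122915118932724 [0.4494531  0.09015431]
```

View pics/w1.png

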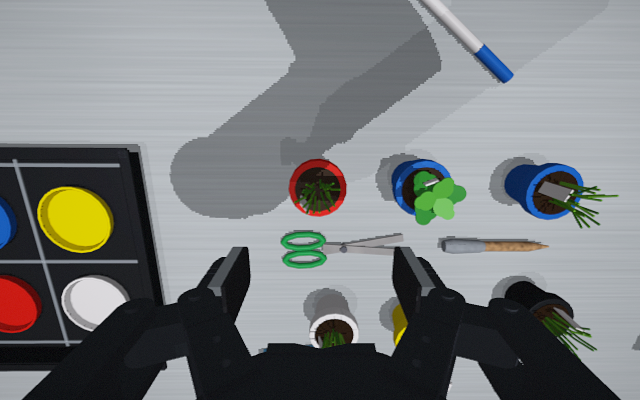

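The red pot is centred under the gripper at pixel (318,187), between the scissors and open bench, with nothing near the jaws. I'm descending.

Emit:
carry_out(
  deltas=[
    [[-2, -3, 35], 0, 0.7],
    [[0, 0, 35], 0, 0.7],
    [[0, 0, 30], 0, 0.7],
    [[0, 0, 25], 0, 0.7],
    [[0, 0, 15], 0, 0.7],
    [[0, 0, 0], 0, 0.7],
  ],
)

```text
clock: 2.95
ee_pos: [0.4531, 0.0903, 0.0561]
eef_rot: [-0.002, 1.0, 0.009, 0.0]
ft_force: [0.6, -0.3, 0.3]
width: 0.0726
```

Emit:
carry_out(
  deltas=[
    [[5, 0, 18], 0, 0.7],
    [[0, 0, 14], 0, 0.7],
    [[0, 0, 0], 0, 0.7],
  ],
)

```text
clock: 3.25
ee_pos: [0.4509, 0.0914, 0.0283]
eef_rot: [-0.002, 1.0, 0.01, 0.003]
ft_force: [-0.7, -0.3, -0.3]
width: 0.0722
```

Emit:
carry_out(
  deltas=[
    [[3, -1, 6], 0, 0.7],
    [[0, 0, 0], 0, 0.3],
    [[0, 0, 0], 0, 0.3],
    [[0, 0, 0], 0, 0.2],
    [[0, 0, 0], 0, 0.2],
  ],
  grip_force=40,
)

```text
clock: 3.75
ee_pos: [0.4498, 0.0911, 0.0255]
eef_rot: [-0.002, 1.0, 0.011, 0.006]
ft_force: [-0.5, 1.0, 0.9]
width: 0.0564
```

Emit:
carry_out(
  deltas=[
    [[0, 0, -8], 0, -0.5],
    [[0, 0, -15], 0, -0.5],
    [[0, 0, -25], 0, -0.5],
    [[0, 0, -30], 0, -0.5],
    [[0, 0, -30], 0, -0.5],
    [[0, 0, -25], 0, -0.5],
  ],
)

```text
clock: 4.35
ee_pos: [0.4461, 0.0868, 0.1616]
eef_rot: [-0.002, 1.0, 0.009, 0.002]
ft_force: [0.2, -0.1, -1.7]
width: 0.056
```

```bash
python3 - <<'E'
from h import *
s=telemetry.state();print(s["ee_pos"],s["eef_rot"],s["width"],s["ft_force"],s["q"])
im,*_=cam("scene");cv2.imwrite("pics/s1.png",cv2.resize(im[40:290,200:520],None,fx=2,fy=2))
E
```

```text
[0.44614965 0.0867982  0.16162252] [-0.00170862  0.99995768  0.0087702   0.00219343] 0.056033416037565696 [ 0.23276807 -0.13754978 -1.74235474] [ 0.62938146 -0.36873696 -0.39824733 -0.01163162 -1.52743653 -2.19633669]
```

View pics/s1.png

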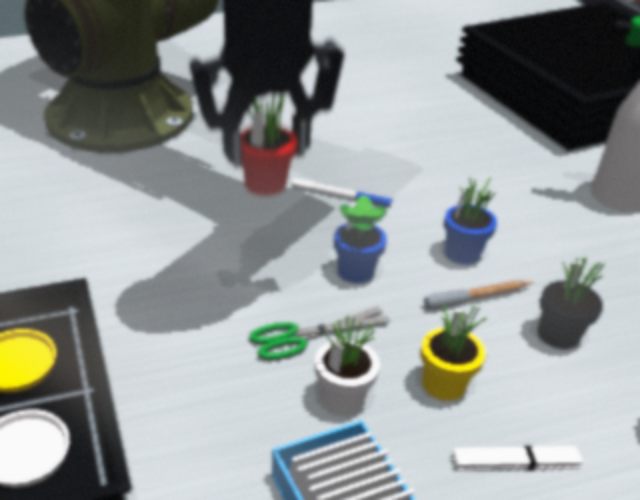

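The red pot hangs upright in the jaws (crop pixel 268,160) and the other pots have not moved. Next is the red saucer.

Emit:
carry_out(
  deltas=[
    [[-8, -18, 0], 0, -0.5],
    [[-12, -29, 0], 0, -0.5],
    [[-14, -34, 0], 0, -0.5],
    [[-14, -34, 0], 0, -0.5],
    [[-14, -34, 0], 0, -0.5],
    [[-14, -34, 0], 0, -0.5],
    [[-14, -34, 0], 0, -0.5],
    [[-14, -34, 0], 0, -0.5],
  ],
)

```text
clock: 5.2
ee_pos: [0.5584, -0.1689, 0.1708]
eef_rot: [-0.006, 1.0, 0.012, 0.011]
ft_force: [0.1, 0.0, -0.4]
width: 0.0565
```

Emit:
carry_out(
  deltas=[
    [[-14, -34, 0], 0, -0.5],
    [[-14, -34, 0], 0, -0.5],
    [[-14, -30, 0], 0, -0.5],
    [[-10, -20, 0], 0, -0.5],
    [[-4, -8, 0], 0, -0.5],
  ],
)

```text
clock: 5.7
ee_pos: [0.6175, -0.3038, 0.1685]
eef_rot: [-0.004, 1.0, 0.012, 0.01]
ft_force: [0.1, 0.2, -2.2]
width: 0.056
```

Emit:
carry_out(
  deltas=[
    [[6, 3, 15], 0, -0.5],
    [[5, 1, 25], 0, -0.5],
    [[0, 0, 30], 0, -0.5],
    [[0, 0, 25], 0, -0.5],
    [[0, 0, 10], 0, -0.5],
    [[0, 0, 5], 0, -0.5],
  ],
)

```text
clock: 6.3
ee_pos: [0.6095, -0.2975, 0.0577]
eef_rot: [-0.004, 1.0, 0.011, 0.011]
ft_force: [0.4, 0.1, -1.1]
width: 0.0561
```

Emit:
carry_out(
  deltas=[
    [[0, 0, 10], 0, -0.5],
    [[0, 0, 7], 0, -0.5],
    [[0, 0, 3], 0, -0.5],
    [[0, 0, 2], 0, -0.5],
  ],
)

```text
clock: 6.7
ee_pos: [0.6117, -0.2971, 0.0374]
eef_rot: [-0.004, 1.0, 0.01, 0.013]
ft_force: [0.3, -0.1, -0.9]
width: 0.0564
```

Emit:
carry_out(
  deltas=[
    [[1, 0, 3], 0, -0.5],
    [[1, 0, 2], 0, -0.5],
    [[1, 0, 2], 0, -0.5],
  ],
)

```text
clock: 7.0
ee_pos: [0.6103, -0.2974, 0.0321]
eef_rot: [-0.005, 1.0, 0.009, 0.015]
ft_force: [1.6, 2.8, 5.7]
width: 0.0562
```

Emit:
carry_out(
  deltas=[
    [[0, 0, 0], 0, 0.6],
    [[0, 0, 0], 0, 0.7],
    [[0, 0, 0], 0, 0.7],
    [[0, 0, -15], 0, 0.7],
    [[0, 0, -30], 0, 0.7],
    [[0, 0, -45], 0, 0.7],
    [[0, 0, -45], 0, 0.7],
  ],
)

```text
clock: 7.7
ee_pos: [0.6023, -0.2992, 0.1658]
eef_rot: [-0.004, 1.0, 0.011, 0.009]
ft_force: [0.7, -0.2, 1.5]
width: 0.0726
```

```bash
cat >> h.py <<'E'
def look(name):
    im,*_=cam("scene");cv2.imwrite(f"pics/{name}.png",np.hstack([cv2.resize(im[150:340,70:290],None,fx=1.8,fy=1.8),cv2.resize(im[110:300,290:510],None,fx=1.8,fy=1.8)]))
E
python3 - <<'E'
from h import *
look("s2")
E
```

```text
(no output)
```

View pics/s2.png

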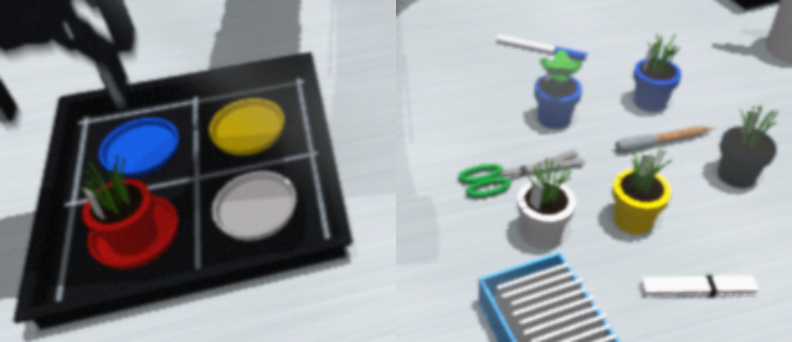

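The red pot stands in the red saucer (left crop, around 118,210), possibly off to one side, so I'm measuring it.

```bash
cat >> h.py <<'E'
def potfit(c,names=("scene","side"),base=.007):
    from m import fit
    for n in names:
        im,d,W,*_=cam(n);A=W.reshape(-1,3);c0=np.array(c)
        for i in range(3):
            r=np.hypot(*(A[:,:2]-c0).T);z=A[:,2]-base;s=(r<.042)&(r>.018)&(z>.037)&(z<.048);Q=A[s];f=fit(Q,.029,c0);c0=f.x
        rim=A[(r<.031)&(r>.025)&(z>.045)&(z<.058)]
        F=A[(np.hypot(*(A[:,:2]-c0).T)<.033)&(z>.004)&(z<.012)]
        pl=np.linalg.lstsq(np.c_[rim[:,:2]-c0,np.ones(len(rim))],rim[:,2],rcond=None)[0]
        print(n,(c0*1000).round(1),len(Q),"rim plane",pl.round(3),len(rim),"foot fit",(fit(F,.0215,c0).x*1000).round(1) if len(F)>8 else None,len(F))
E
python3 - <<'E'
from h import *
potfit((.609,-.297))
E
```

```text
scene [ 610.  -296.8] 257 rim plane [-0.018 -0.009  0.055] 226 foot fit [ 610.8 -296.5] 79
side [ 608.7 -298. ] 68 rim plane [ 0.017 -0.012  0.056] 40 foot fit [ 608.7 -297.6] 37
```

The red pot is at (610,-297) mm, centred and flat. Next is yellow.

Emit:
carry_out(
  deltas=[
    [[-3, 25, 0], 0, 0.7],
    [[-3, 43, 0], 0, 0.7],
    [[-3, 45, 0], 0, 0.7],
    [[-3, 45, 0], 0, 0.7],
    [[-3, 45, 0], 0, 0.7],
    [[-3, 45, 0], 0, 0.7],
    [[-3, 45, 0], 0, 0.7],
    [[-3, 45, 0], 0, 0.7],
  ],
)

```text
clock: 8.65
ee_pos: [0.6242, 0.0438, 0.1775]
eef_rot: [0.001, 1.0, 0.01, 0.012]
ft_force: [2.0, 0.6, 0.1]
width: 0.0727
```

Emit:
carry_out(
  deltas=[
    [[-2, 45, 0], 0, 0.7],
    [[-2, 45, 0], 0, 0.7],
    [[-2, 35, 0], 0, 0.7],
    [[0, 15, 0], 0, 0.7],
    [[0, 0, 0], 0, 0.7],
  ],
)

```text
clock: 9.15
ee_pos: [0.6278, 0.1946, 0.1794]
eef_rot: [-0.002, 1.0, 0.009, 0.011]
ft_force: [0.3, -0.2, -0.9]
width: 0.0728
```

Emit:
carry_out(
  deltas=[
    [[-2, 10, 5], 0, 0.7],
    [[0, 5, 30], 0, 0.7],
    [[0, 0, 35], 0, 0.7],
    [[0, 0, 30], 0, 0.7],
    [[0, 0, 15], 0, 0.7],
    [[0, 0, 0], 0, 0.7],
  ],
)

```text
clock: 9.75
ee_pos: [0.6338, 0.2079, 0.0615]
eef_rot: [0.001, 1.0, 0.009, 0.012]
ft_force: [0.6, -1.3, -0.1]
width: 0.0724
```

Emit:
carry_out(
  deltas=[
    [[1, 2, 15], 0, 0.7],
    [[1, 1, 15], 0, 0.7],
    [[0, 0, 6], 0, 0.7],
    [[0, 0, 2], 0, 0.7],
  ],
)

```text
clock: 10.15
ee_pos: [0.6349, 0.2118, 0.0248]
eef_rot: [0.001, 1.0, 0.01, 0.014]
ft_force: [-0.9, -0.3, 0.0]
width: 0.0722
```

Emit:
carry_out(
  deltas=[
    [[2, -1, 0], 0, 0.4],
    [[0, 0, 0], 0, 0.2],
    [[0, 0, 0], 0, -0.5],
    [[0, 0, 0], 0, -0.5],
    [[0, 0, -8], 0, -0.5],
    [[0, 0, -15], 0, -0.5],
    [[0, 0, -28], 0, -0.5],
    [[0, 0, -35], 0, -0.5],
  ],
)

```text
clock: 10.95
ee_pos: [0.628, 0.208, 0.111]
eef_rot: [0.002, 1.0, 0.008, 0.011]
ft_force: [0.2, -0.4, -1.2]
width: 0.0562
```

Emit:
carry_out(
  deltas=[
    [[0, 0, -30], 0, -0.5],
    [[0, 0, -25], 0, -0.5],
    [[0, 0, 0], 0, -0.5],
  ],
)

```text
clock: 11.25
ee_pos: [0.6291, 0.2071, 0.18]
eef_rot: [0.001, 1.0, 0.011, 0.017]
ft_force: [0.4, -0.6, 0.3]
width: 0.0563
```

Emit:
carry_out(
  deltas=[
    [[6, -18, 0], 0, -0.5],
    [[10, -30, 0], 0, -0.5],
    [[12, -35, 0], 0, -0.5],
    [[12, -35, 0], 0, -0.5],
    [[12, -35, 0], 0, -0.5],
    [[12, -35, 0], 0, -0.5],
    [[12, -35, 0], 0, -0.5],
    [[12, -35, 0], 0, -0.5],
  ],
)

```text
clock: 12.05
ee_pos: [0.5372, -0.0554, 0.1739]
eef_rot: [-0.002, 1.0, 0.013, 0.019]
ft_force: [0.7, -1.0, -0.9]
width: 0.0563
```

Emit:
carry_out(
  deltas=[
    [[12, -35, 0], 0, -0.5],
    [[12, -35, 0], 0, -0.5],
    [[10, -30, 0], 0, -0.5],
    [[5, -15, 0], 0, -0.5],
    [[0, -5, 0], 0, -0.5],
  ],
)

```text
clock: 12.55
ee_pos: [0.4939, -0.1833, 0.1715]
eef_rot: [-0.0, 1.0, 0.013, 0.02]
ft_force: [-0.5, -0.5, -0.8]
width: 0.0561
```

Emit:
carry_out(
  deltas=[
    [[1, -3, 15], 0, -0.5],
    [[1, -3, 25], 0, -0.5],
    [[0, 0, 30], 0, -0.5],
    [[0, 0, 25], 0, -0.5],
    [[0, 0, 12], 0, -0.5],
    [[0, 0, 7], 0, -0.5],
  ],
)

```text
clock: 13.15
ee_pos: [0.4974, -0.184, 0.0508]
eef_rot: [-0.001, 1.0, 0.013, 0.021]
ft_force: [-0.1, -0.3, -2.0]
width: 0.0563
```

Emit:
carry_out(
  deltas=[
    [[1, -2, 8], 0, -0.5],
    [[0, 0, 5], 0, -0.5],
    [[0, 0, 2], 0, -0.5],
    [[0, 0, 2], 0, -0.5],
    [[0, 0, 1], 0, -0.5],
  ],
)

```text
clock: 13.65
ee_pos: [0.4987, -0.1852, 0.0332]
eef_rot: [-0.002, 1.0, 0.013, 0.023]
ft_force: [0.1, 0.0, -1.0]
width: 0.0565
```

Emit:
carry_out(
  deltas=[
    [[1, 0, 2], 0, -0.5],
    [[0, 0, 1], 0, -0.5],
  ],
)

```text
clock: 13.85
ee_pos: [0.4994, -0.1852, 0.0323]
eef_rot: [-0.002, 1.0, 0.013, 0.025]
ft_force: [-2.6, 2.6, 2.6]
width: 0.0563
```

Emit:
carry_out(
  deltas=[
    [[0, 0, 1], 0, -0.5],
    [[0, 0, 0], 0, 0.6],
    [[0, 0, 0], 0, 0.7],
    [[0, 0, 0], 0, 0.7],
    [[0, 0, -15], 0, 0.7],
    [[0, 0, -30], 0, 0.7],
    [[0, 0, -45], 0, 0.7],
    [[0, 0, -45], 0, 0.7],
  ],
)

```text
clock: 14.65
ee_pos: [0.4886, -0.1886, 0.1657]
eef_rot: [-0.002, 1.0, 0.013, 0.018]
ft_force: [1.1, -0.2, -0.3]
width: 0.0728
```

```bash
python3 - <<'E'
from h import *
potfit((.4975,-.186))
potfit((.452,.329),base=0)
s=telemetry.state();print(s["ee_pos"],s["eef_rot"],s["q"])
E
```

```text
scene [ 500.5 -184.2] 193 rim plane [-0.016 -0.005  0.055] 149 foot fit [ 502.1 -184. ] 65
side [ 499.3 -186.3] 77 rim plane [ 0.023 -0.027  0.056] 54 foot fit [ 500.7 -185.9] 48
scene [453.  330.2] 113 rim plane [-0.006  0.016  0.049] 95 foot fit [453.4 329.7] 47
side [451.3 327.8] 187 rim plane [ 0.015 -0.029  0.049] 202 foot fit [451.  328.6] 74
[ 0.48992636 -0.1884504   0.16570913] [-0.00149175  0.99970023  0.01360212  0.02030303] [-0.00310256 -0.18574085 -0.23913945 -0.02750686 -1.47693825 -1.56268538]
```

Emit:
carry_out(
  deltas=[
    [[3, 25, 0], 0, 0.7],
    [[3, 43, 0], 0, 0.7],
    [[3, 45, 0], 0, 0.7],
    [[3, 45, 0], 0, 0.7],
    [[3, 45, 0], 0, 0.7],
    [[3, 45, 0], 0, 0.7],
    [[3, 45, 0], 0, 0.7],
    [[3, 45, 0], 0, 0.7],
  ],
)

```text
clock: 15.65
ee_pos: [0.4598, 0.1558, 0.1656]
eef_rot: [0.004, 1.0, 0.012, 0.013]
ft_force: [1.6, -0.2, -0.0]
width: 0.0727
```

Emit:
carry_out(
  deltas=[
    [[3, 45, 0], 0, 0.7],
    [[3, 45, 0], 0, 0.7],
    [[2, 35, 0], 0, 0.7],
    [[0, 15, 0], 0, 0.7],
    [[0, 0, 0], 0, 0.7],
  ],
)

```text
clock: 16.15
ee_pos: [0.4475, 0.3044, 0.1624]
eef_rot: [0.0, 1.0, 0.008, 0.009]
ft_force: [0.4, 0.2, 0.6]
width: 0.0727
```

Emit:
carry_out(
  deltas=[
    [[-2, 18, 0], 0, 0.7],
    [[0, 5, 15], 0, 0.7],
    [[0, 0, 30], 0, 0.7],
    [[0, 0, 30], 0, 0.7],
    [[0, 0, 20], 0, 0.7],
    [[0, 0, 5], 0, 0.7],
  ],
)

```text
clock: 16.75
ee_pos: [0.451, 0.3225, 0.0546]
eef_rot: [0.002, 1.0, 0.006, 0.007]
ft_force: [-0.0, -0.5, -0.7]
width: 0.0726
```

Emit:
carry_out(
  deltas=[
    [[0, 5, 10], 0, 0.7],
    [[0, 2, 12], 0, 0.7],
    [[0, 0, 6], 0, 0.7],
    [[0, 0, 2], 0, 0.7],
  ],
)

```text
clock: 17.15
ee_pos: [0.4522, 0.3287, 0.0229]
eef_rot: [0.003, 1.0, 0.006, 0.008]
ft_force: [0.4, -0.2, 1.0]
width: 0.0722
```

Emit:
carry_out(
  deltas=[
    [[0, 0, -1], 0, 0.4],
    [[0, 0, 0], 0, 0.2],
    [[0, 0, 0], 0, -0.5],
    [[0, 0, 0], 0, -0.5],
    [[0, 0, -8], 0, -0.5],
    [[0, 0, -15], 0, -0.5],
    [[0, 0, -28], 0, -0.5],
    [[0, 0, -35], 0, -0.5],
  ],
)

```text
clock: 17.95
ee_pos: [0.4491, 0.326, 0.111]
eef_rot: [0.003, 1.0, 0.003, 0.005]
ft_force: [0.8, 0.5, -1.1]
width: 0.0563
```

Emit:
carry_out(
  deltas=[
    [[0, 0, -32], 0, -0.5],
    [[0, 0, -28], 0, -0.5],
    [[0, 0, 0], 0, -0.5],
  ],
)

```text
clock: 18.25
ee_pos: [0.4504, 0.3264, 0.1843]
eef_rot: [0.003, 1.0, 0.008, 0.01]
ft_force: [0.6, 0.3, 0.4]
width: 0.0567
```

Emit:
carry_out(
  deltas=[
    [[-1, -18, 0], 0, -0.5],
    [[-2, -30, 0], 0, -0.5],
    [[-3, -38, 0], 0, -0.5],
    [[-3, -38, 0], 0, -0.5],
    [[-3, -38, 0], 0, -0.5],
    [[-3, -38, 0], 0, -0.5],
    [[-3, -38, 0], 0, -0.5],
    [[-3, -38, 0], 0, -0.5],
  ],
)

```text
clock: 19.05
ee_pos: [0.469, 0.0445, 0.1863]
eef_rot: [-0.001, 1.0, 0.011, 0.013]
ft_force: [1.5, -0.1, -1.4]
width: 0.0563
```

Emit:
carry_out(
  deltas=[
    [[-3, -38, -1], 0, -0.5],
    [[-3, -38, -1], 0, -0.5],
    [[-3, -38, -1], 0, -0.5],
    [[-3, -38, -1], 0, -0.5],
    [[-3, -38, -1], 0, -0.5],
    [[-3, -38, -1], 0, -0.5],
  ],
)

```text
clock: 19.65
ee_pos: [0.4855, -0.1934, 0.1928]
eef_rot: [-0.002, 1.0, 0.012, 0.016]
ft_force: [0.5, 1.1, -1.2]
width: 0.0561
```

Emit:
carry_out(
  deltas=[
    [[-3, -36, 0], 0, -0.5],
    [[-3, -28, 0], 0, -0.5],
    [[-2, -16, 0], 0, -0.5],
    [[0, -6, 0], 0, -0.5],
    [[0, 0, 0], 0, -0.5],
  ],
)

```text
clock: 20.15
ee_pos: [0.4918, -0.2876, 0.193]
eef_rot: [0.002, 1.0, 0.011, 0.016]
ft_force: [0.0, 0.3, -1.8]
width: 0.0562
```

Emit:
carry_out(
  deltas=[
    [[0, -7, 10], 0, -0.5],
    [[1, -5, 25], 0, -0.5],
    [[0, 0, 30], 0, -0.5],
    [[0, 0, 30], 0, -0.5],
    [[0, 0, 25], 0, -0.5],
    [[0, 0, 12], 0, -0.5],
    [[0, 0, 7], 0, -0.5],
  ],
)

```text
clock: 20.85
ee_pos: [0.4968, -0.2927, 0.0496]
eef_rot: [-0.002, 1.0, 0.011, 0.019]
ft_force: [-1.1, -0.1, -0.6]
width: 0.0563
```

Emit:
carry_out(
  deltas=[
    [[1, -4, 8], 0, -0.5],
    [[0, 0, 5], 0, -0.5],
    [[0, 0, 2], 0, -0.5],
    [[0, 0, 1], 0, -0.5],
    [[0, 0, 1], 0, -0.5],
  ],
)

```text
clock: 21.35
ee_pos: [0.4981, -0.2969, 0.0341]
eef_rot: [-0.002, 1.0, 0.01, 0.021]
ft_force: [-0.6, -0.4, -1.3]
width: 0.0566
```

Emit:
carry_out(
  deltas=[
    [[1, 0, 2], 0, -0.5],
    [[0, 0, 1], 0, -0.5],
    [[0, 0, 1], 0, -0.5],
  ],
)

```text
clock: 21.65
ee_pos: [0.4984, -0.2971, 0.0318]
eef_rot: [-0.003, 1.0, 0.01, 0.023]
ft_force: [-0.3, 2.0, 4.3]
width: 0.0561
```

Emit:
carry_out(
  deltas=[
    [[0, 0, 1], 0, -0.5],
    [[0, 0, 0], 0, 0.6],
    [[0, 0, 0], 0, 0.7],
    [[0, 0, 0], 0, 0.7],
    [[0, 0, -15], 0, 0.7],
    [[0, 0, -30], 0, 0.7],
    [[0, 0, -45], 0, 0.7],
    [[0, 0, -45], 0, 0.7],
  ],
)

```text
clock: 22.45
ee_pos: [0.4887, -0.2988, 0.1648]
eef_rot: [-0.002, 1.0, 0.012, 0.016]
ft_force: [1.0, -0.1, -0.1]
width: 0.0722
```

```bash
python3 - <<'E'
from h import *
potfit((.496,-.297))
potfit((.622,.110),base=0)
s=telemetry.state();print(s["ee_pos"],s["eef_rot"],s["q"])
look("s3")
E
```

```text
scene [ 498.7 -296. ] 209 rim plane [-0.024 -0.006  0.055] 151 foot fit [ 499.8 -295.9] 60
side [ 498.1 -297.8] 60 rim plane [ 0.014 -0.033  0.056] 35 foot fit [ 497.7 -297.9] 18
scene [622.5 111.3] 151 rim plane [-0.004 -0.001  0.048] 162 foot fit [623.3 111.1] 53
side [621.4 109.7] 114 rim plane [ 0.018 -0.022  0.049] 96 foot fit [621.  109.8] 54
[ 0.49001636 -0.29902992  0.16519351] [-0.00235364  0.99976193  0.01118356  0.01858694] [-0.21789984 -0.0441735  -0.10922541 -0.03008562 -1.47438683 -1.34576143]
```

View pics/s3.png

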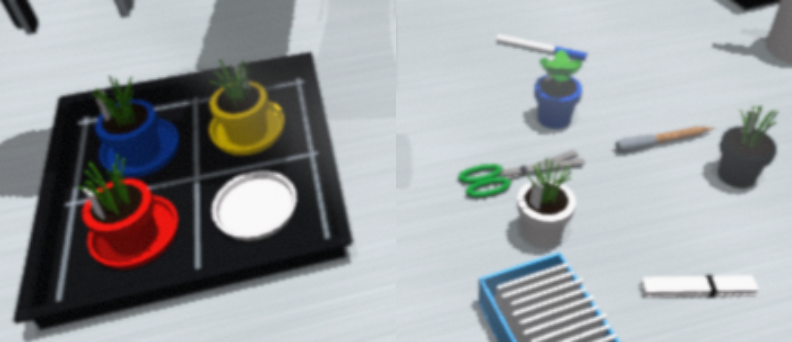

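Red, blue and yellow stand in their own saucers, and the broadleaf and black pots are untouched. White is next, at right crop pixel (545,215).

Emit:
carry_out(
  deltas=[
    [[-8, 25, -2], 0, 0.7],
    [[-13, 40, 0], 0, 0.7],
    [[-14, 43, 0], 0, 0.7],
    [[-14, 43, 0], 0, 0.7],
    [[-14, 43, 0], 0, 0.7],
    [[-14, 43, 0], 0, 0.7],
    [[-14, 43, 0], 0, 0.7],
    [[-14, 43, 0], 0, 0.7],
  ],
)

```text
clock: 23.5
ee_pos: [0.5903, 0.0313, 0.1661]
eef_rot: [0.003, 1.0, 0.011, 0.008]
ft_force: [1.1, -0.7, -0.4]
width: 0.0726
```

Emit:
carry_out(
  deltas=[
    [[-14, 40, 0], 0, 0.7],
    [[-12, 25, 0], 0, 0.7],
    [[-6, 15, 0], 0, 0.7],
    [[0, 0, 0], 0, 0.7],
  ],
)

```text
clock: 23.9
ee_pos: [0.6216, 0.1192, 0.162]
eef_rot: [-0.001, 1.0, 0.009, 0.003]
ft_force: [0.0, -1.5, 0.1]
width: 0.0725
```

Emit:
carry_out(
  deltas=[
    [[0, -9, 5], 0, 0.7],
    [[0, -2, 25], 0, 0.7],
    [[0, 0, 30], 0, 0.7],
    [[0, 0, 25], 0, 0.7],
    [[0, 0, 15], 0, 0.7],
    [[0, 0, 3], 0, 0.7],
  ],
)

```text
clock: 24.5
ee_pos: [0.6206, 0.1, 0.0544]
eef_rot: [0.003, 1.0, 0.009, 0.003]
ft_force: [0.4, -0.2, 0.7]
width: 0.0726
```

Emit:
carry_out(
  deltas=[
    [[-1, 8, -2], 0, 0.7],
    [[0, 2, 0], 0, 0.7],
  ],
)

```text
clock: 24.7
ee_pos: [0.6221, 0.1087, 0.0579]
eef_rot: [0.004, 1.0, 0.008, 0.003]
ft_force: [0.6, 0.2, 0.5]
width: 0.0728
```

Emit:
carry_out(
  deltas=[
    [[0, 2, 12], 0, 0.7],
    [[0, 0, 13], 0, 0.7],
    [[0, 0, 7], 0, 0.7],
    [[0, 0, 2], 0, 0.7],
  ],
)

```text
clock: 25.1
ee_pos: [0.624, 0.1131, 0.0243]
eef_rot: [0.003, 1.0, 0.01, 0.006]
ft_force: [-1.4, -0.5, -1.1]
width: 0.0727
```

Emit:
carry_out(
  deltas=[
    [[2, -2, 0], 0, 0.7],
    [[0, 0, 0], 0, 0.4],
    [[0, 0, 0], 0, 0.2],
    [[0, 0, 0], 0, -0.5],
    [[0, 0, -8], 0, -0.5],
    [[0, 0, -15], 0, -0.5],
    [[0, 0, -28], 0, -0.5],
    [[0, 0, -35], 0, -0.5],
  ],
)

```text
clock: 25.9
ee_pos: [0.6176, 0.1082, 0.1088]
eef_rot: [0.004, 1.0, 0.008, 0.001]
ft_force: [0.8, -0.0, -1.5]
width: 0.0562
```

Emit:
carry_out(
  deltas=[
    [[0, 0, -30], 0, -0.5],
    [[0, 0, -25], 0, -0.5],
    [[0, 0, 0], 0, -0.5],
  ],
)

```text
clock: 26.2
ee_pos: [0.6199, 0.1072, 0.1772]
eef_rot: [0.003, 1.0, 0.009, 0.007]
ft_force: [0.4, -0.5, -0.7]
width: 0.0565
```

To the white saucer at (608.5,-185): world dx -11, dy -292.

Emit:
carry_out(
  deltas=[
    [[0, -18, 0], 0, -0.5],
    [[1, -30, 0], 0, -0.5],
    [[1, -35, 0], 0, -0.5],
    [[1, -35, 0], 0, -0.5],
    [[1, -35, 0], 0, -0.5],
    [[1, -35, 0], 0, -0.5],
    [[1, -35, 0], 0, -0.5],
    [[1, -25, 0], 0, -0.5],
  ],
)

```text
clock: 27.0
ee_pos: [0.608, -0.1507, 0.1712]
eef_rot: [0.001, 1.0, 0.01, 0.006]
ft_force: [-0.9, 0.6, -1.3]
width: 0.0564
```

Emit:
carry_out(
  deltas=[
    [[1, -20, 0], 0, -0.5],
    [[0, -10, 0], 0, -0.5],
    [[0, 0, 0], 0, -0.5],
  ],
)

```text
clock: 27.3
ee_pos: [0.6043, -0.1868, 0.1687]
eef_rot: [0.004, 1.0, 0.01, 0.004]
ft_force: [0.4, -0.8, -1.0]
width: 0.0563
```

Emit:
carry_out(
  deltas=[
    [[-3, 0, 15], 0, -0.5],
    [[0, -1, 25], 0, -0.5],
    [[0, 0, 30], 0, -0.5],
    [[0, 0, 25], 0, -0.5],
    [[0, 0, 12], 0, -0.5],
    [[0, 0, 5], 0, -0.5],
  ],
)

```text
clock: 27.9
ee_pos: [0.6091, -0.1798, 0.049]
eef_rot: [0.001, 1.0, 0.011, 0.004]
ft_force: [-0.1, 0.1, -0.2]
width: 0.0559
```

Emit:
carry_out(
  deltas=[
    [[0, -4, 8], 0, -0.5],
    [[1, -2, 5], 0, -0.5],
    [[0, 0, 2], 0, -0.5],
    [[0, 0, 1], 0, -0.5],
    [[0, 0, 1], 0, -0.5],
  ],
)

```text
clock: 28.4
ee_pos: [0.6099, -0.1854, 0.0331]
eef_rot: [0.0, 1.0, 0.011, 0.006]
ft_force: [-0.7, -0.1, -0.8]
width: 0.0562
```

Emit:
carry_out(
  deltas=[
    [[1, 0, 2], 0, -0.5],
    [[0, 0, 1], 0, -0.5],
  ],
)

```text
clock: 28.6
ee_pos: [0.6095, -0.1855, 0.0311]
eef_rot: [0.0, 1.0, 0.011, 0.007]
ft_force: [-1.2, 0.3, 0.9]
width: 0.0566
```

Emit:
carry_out(
  deltas=[
    [[0, 0, 1], 0, -0.5],
  ],
)

```text
clock: 28.7
ee_pos: [0.6097, -0.1855, 0.031]
eef_rot: [0.0, 1.0, 0.011, 0.007]
ft_force: [-3.6, 2.4, 5.4]
width: 0.0566
```

Emit:
carry_out(
  deltas=[
    [[0, 0, 0], 0, 0.6],
    [[0, 0, 0], 0, 0.7],
    [[0, 0, 0], 0, 0.7],
    [[0, 0, -15], 0, 0.7],
    [[0, 0, -30], 0, 0.7],
    [[0, 0, -45], 0, 0.7],
    [[0, 0, -45], 0, 0.7],
    [[0, 0, -30], 0, 0.7],
  ],
)

```text
clock: 29.5
ee_pos: [0.6048, -0.1893, 0.2002]
eef_rot: [0.001, 1.0, 0.01, 0.003]
ft_force: [0.1, 0.5, 1.1]
width: 0.0726
```

Emit:
carry_out(
  deltas=[
    [[10, 40, 0], 0, 0.7],
    [[10, 40, 0], 0, 0.7],
    [[10, 40, 0], 0, 0.7],
    [[5, 20, 0], 0, 0.7],
    [[0, 0, 0], 0, 0.7],
    [[0, 0, 0], 0, 0.7],
  ],
)

```text
clock: 30.1
ee_pos: [0.5714, -0.0471, 0.2191]
eef_rot: [0.002, 1.0, 0.01, 0.014]
ft_force: [0.5, -0.3, 0.5]
width: 0.0727
```

```bash
python3 - <<'E'
from h import *
for c in((.609,-.297),(.4975,-.186),(.496,-.297),(.6085,-.185)): potfit(c,("scene",))
for c in((.4483,.1964),(.6033,.3568)): potfit(c,("scene","side"),base=0)
s=telemetry.state();print(s["clock"],s["ee_pos"],np.abs(s["joint_vel"]).max())
look("s4")
E
```

```text
scene [ 610.  -296.5] 256 rim plane [-0.016  0.002  0.055] 218 foot fit [ 611.  -296.4] 75
scene [ 500.7 -184.3] 175 rim plane [-0.006 -0.001  0.055] 150 foot fit [ 502.1 -184.4] 62
scene [ 498.7 -295.9] 214 rim plane [-0.022 -0.006  0.055] 151 foot fit [ 499.8 -295.7] 63
scene [ 610.7 -184.7] 206 rim plane [-0.016 -0.004  0.055] 203 foot fit [ 611.6 -184.4] 65
scene [449. 198.] 116 rim plane [-0.014  0.012  0.049] 102 foot fit [449.6 197.6] 45
side [447.7 195.6] 141 rim plane [ 0.017 -0.023  0.049] 135 foot fit [447.4 196.2] 61
scene [604. 358.] 151 rim plane [-0.014  0.02   0.049] 140 foot fit [604.7 357.3] 62
side [602.7 355.6] 200 rim plane [ 0.016 -0.018  0.049] 180 foot fit [602.2 356.1] 83
30.5 [ 0.571367   -0.04793358  0.21738372] 0.0021813225792031254
```

View pics/s4.png

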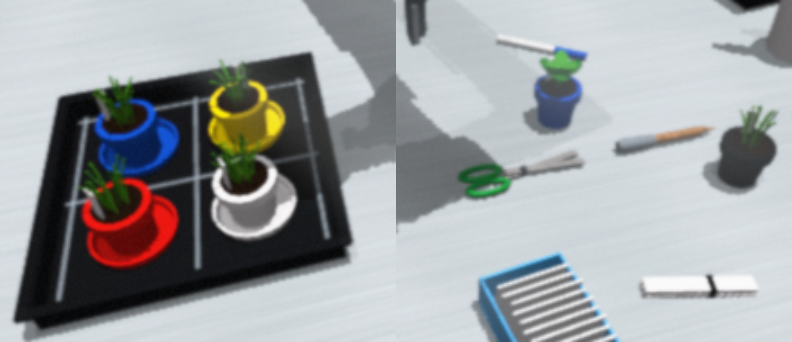

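All four pots stand in saucers of their own colour, and the broadleaf pot (right crop 558,100) and black pot (747,155) are where they started. I'm handing in.

```bash
python3 -c "
from station import order
print(order.hand_in())"
```

```text
the job is handed in; nothing more can be done
None
```

The four grass seedlings in the red, yellow, blue and white pots are each standing in the saucer of their own colour, and I handed the job in at 30.5 s. `hand_in` gave no verdict. I carried each pot upright by its rim and lowered it until a light contact of 1–6 N before letting go.

**Placement:** the last scene-camera check put every pot within about 5 mm of its saucer centre, where 13 mm is allowed. The rim tops read 55 mm up, against the 57 mm expected for a pot flat on the saucer floor. The camera also reads the pots on the bench 1–2 mm low.

**Pots left alone:** the broadleaf and black pots measured within 0.5 mm of where they started. The gripper was parked clear of everything at handover.

**Disagreements:**
- **Camera offset:** the scene and side cameras differ by about 1–2.5 mm on positions, roughly in line with the stated calibration.
- **Rim tilt:** the rim-plane slopes of up to about 2° change with the camera and show up on the untouched pots too. I took them as measurement bias rather than real tilt.
- **Tool tilt:** the tool leaned by up to about 3° during the run, so the blue pot touched down about 2° off the angle it was gripped at. It measured level with the others once released.

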